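# Chase a flow-cell port thread with a hand tap

## Robot

A 7-joint arm with a two-finger parallel gripper is mounted at the origin on the work surface. World frame = base frame: x ahead of the robot, y to its left, z up, the work surface at z = 0. Lengths are in m, angles in rad, forces in N, time in s.
With the tool pointing down it reaches from about 0.4 to 0.85 m from the base axis. Payload 4.5 kg.
Tool frame: the origin (TCP) lies between the finger pads; the fingertips stand 19 mm ahead of it and the grasp point (between the pads) is the TCP (r.nose_length is the distance from the TCP to the fingertips, in m); z points along the fingers, x is the direction in which the jaws open and shut, and the axes are right-handed (so a half turn about z gives the same grasp; the last joint's range is limited). The gripper opens to 88 mm and grips with 3 to 60 N. Pads are 18 mm wide; open, the fingers measure 123 mm over their backs; the gripper's body (75 mm by 187 mm) begins 45 mm behind the grasp point.
Start: joints at [1.358, 0.689, -0.195, 1.565, 0.157, 0.902, -0.215], TCP at [0.153, -0.606, 0.258] pointing down, gripper open.
Joint ranges: [-3.01, 3.01], [-0.46, 2.08], [-1.47, 1.51], [0.13, 2.56], [-1, 4.14], [0.04, 2.09], [-2.66, 2.66]. Speed limits (rad/s): [2.57, 2.57, 3.14, 3.14, 3.14, 3.14, 3.14].

## Interface

Orientations are given as a unit quaternion [x, y, z, w].
In Python, from plant import get_state, vision, r gives the robot as it stands.
- The arm moves only by the tool play_rows, never from a script. Its argument "deltas" is a list that holds one entry, the list of rows, each a list of 7 numbers: the gripper command: -1 is fully open, 1 is shut, values between are in proportion, then the shift along the tool's x, y, z normalised to -1 to 1, where 1 is 300 mm, then the turn, a rotation vector about the tool's x, y, z normalised to -1 to 1, where 1 is pi rad. A call has 1 to 5 rows; each row is the pose to reach, as a shift and turn from the pose measured when the call began, along the tool's axes at that moment, turning the shorter way round; what a row does not reach only later rows make up. A row lasts 1/8 s, in which the tool goes at most 62.5 mm and 10.7 degrees, less where a joint would pass 70% of its speed; a pose out of reach is approached as far as the arm can. A call with a number of a shift or a turn outside -1 to 1 is refused whole. A call with a gripper value outside its range is refused whole. The fingers move at their own pace and stop on an object; "force" is the grip in N (left out, the last holds). Time passes only in rows, so rows that repeat a pose let the fingers close. It gives the time, the measured TCP pose, the force and the opening at its end, in the units of the state.
- get_state(): the state, without advancing time (a new reading comes with each control period).
- vision.snapshot(name): name is "scene" or "side" or "wrist"; returns the picture (480x640x3 uint8, red, green, blue); there is no depth.
- vision.camera_model(name): a dict with "vfov" (degrees; the focal length in pixels is half the picture's height over the tangent of half this angle, whatever the lens; pixels are square), "cx", "cy" (the principal point, pixels), "k1" (the pictures are not rectified: a ray, as slopes to the right and down, at radius r is drawn at 1 + k1 r^2 times it, then the intrinsics apply), "world_to_cam" (4x4, takes a point from world to camera coordinates). Camera axes: x right, y up, looking along -z (the intrinsics and any distortion apply to the point x, -y, -z); pixel columns grow to the right and rows downward; lengths in m; the calibration is good to about 2 mm. A picture is of the moment at which its call begins: read the wrist's pose just before it. camera_model takes no time and is no camera call; for the wrist camera it gives the pose at the moment of the call.
- r.finish_job(): hands the job in, once; it reports no verdict.
The state is a dict: "clock": time; "q": joint angles; "qd": joint speeds; "joint_torque": joint torques, N m; "tool_pos": TCP position; "eef_rot": TCP orientation; "contact_force": force on the tool from outside, world axes, zero at the start; "moment": the same for the moment, N m; "opening": opening from 0.0 (shut) to 1.0 (fully open).
Only numpy, scipy, OpenCV 4.12 (cv2) and the standard library are available. Lean on these libraries where they do the work, as an engineer would, in place of code of your own. Each camera call takes 0.05 s, during which the arm holds its last target.

## Task

The port of the flow cell's brass end plate needs its thread chased: on the tap with the blue knob, crank half a turn clockwise (seen from above), then a quarter turn back, then half a turn clockwise again, pausing for about half a second at the end of each stroke. Leave the crank there, three quarters of a turn on from where it stood, and let go of it; do not turn the red-knobbed tap in the white plate.

Things in the scene. Friction and masses are not known exactly. Their poses are not given: they have to be found in the camera images.
- tap (a joint): Turn of the blue-knobbed tap in rad: 0 at the start, growing clockwise seen from above (3.14 = half a turn). A 10 mm steel tap upright in a brass end plate 118 x 92 mm, in a fixed dark fixture 150 x 110. Its level wrench bar (top 101 mm above the bench) has one arm ending in a ball, the other bearing the blue knob. Takes about 3 N at the knob, stays where left; stops at -0.8 and 6.2.
- tap_knob (a point): Centre of the blue knob, 130 mm above the bench: an upright cylinder 18 mm across, 104 to 151 mm above the bench, 55 mm from the tap's axis. It spins freely on its pin, so a gripper can keep its heading while carrying it round. It sinks 1.5 mm a turn. Nothing else within 115 mm of the tap's axis is higher than 101 mm. Moves with the crank.
- tap_axis (a point): Fixed point on the blue-knobbed tap's upright axis, 130 mm above the bench: centre of the level circle of 55 mm radius along which the knob travels. z points up. The red-knobbed tap's axis is at least 250 mm away.
- other_tap (a joint): Turn in rad of the other tap, a bystander of the same build but with a red knob, in a white plastic end plate: 0 at the start, growing clockwise. To be left as it is.
Mind the look-alikes: they are no part of the job. What is shaped like the part that bears tap but orange or pink is not meant.

How it is judged:
On the way, in this order (a step that is already met when the one before it is completed fails the run):
1. the blue-knobbed tap is turned half a turn in (within 30 degrees) and pauses there (value of joint tap between 2.62 and 3.67 rad and velocity of joint tap between -0.2 and 0.2 rad/s), for 0.15 s.
2. it is backed off a quarter turn, to a quarter turn from the start (within 30 degrees), and pauses there (value of joint tap between 1.04 and 2.1 rad and velocity of joint tap between -0.2 and 0.2 rad/s), for 0.15 s.
3. it is turned half a turn in again, to three quarters of a turn from the start (within 30 degrees), and pauses there (value of joint tap between 4.19 and 5.24 rad and velocity of joint tap between -0.2 and 0.2 rad/s), for 0.15 s.
At the end, for the whole second after the job is handed in: The blue-knobbed tap is at rest three quarters of a turn clockwise of its start (270 degrees, within 30), released, and the red-knobbed tap is within 14 degrees of where it was (value of joint tap between 4.19 and 5.24 rad and velocity of joint tap between -0.1 and 0.1 rad/s and value of joint other_tap between -0.25 and 0.25 rad); the robot touches nothing.
It fails at once if the blue-knobbed tap is driven more than 40 degrees past three quarters of a turn in (value of joint tap above 5.42 rad).
It fails at once if the blue-knobbed tap is turned the wrong way, more than 30 degrees back from its start (value of joint tap below -0.53 rad).
It fails at once if the red-knobbed tap is turned by more than 14 degrees (value of joint other_tap above 0.25 rad or value of joint other_tap below -0.25 rad).
It also fails if it takes over 54 s, if anything falls off the work surface, if the arm or the gripper's body presses on something with over 40 N, if the wrist force passes 120 N, or if a joint passes its speed limit or range.

## Working session

There is one attempt and no reset: what is moved stays moved. The work goes in short steps, Python scripts to look and compute and a tool call to move; the robot and the scene stay as the last step left them, time stands still between calls to the robot, and variables do not carry over. Pictures are saved under pics/ and viewed, and the job is handed in when it is done.

Besides the shell and the picture viewer there is one more tool, called after "Emit:" by a JSON object that holds its "fn" and its "kwargs". play_rows: Moves the arm, as the interface text tells. Scaled input: -1 to 1 covers 300 mm each way for a shift and pi rad each way for a turn. Its arguments: {"type":"object","properties":{"deltas":{"type":"array"},"force":{"type":"number"}},"required":["deltas"]}

```bash
ls; mkdir -p pics
python3 - <<'E'
from plant import get_state, vision, r
import cv2
s=get_state(); print(s)
for n in ["scene","side","wrist"]:
    m=vision.camera_model(n); print(n,m)
    im=vision.snapshot(n); cv2.imwrite(f"pics/{n}0.png",im[:,:,::-1])
E
```

```text
pics
{'clock': 0.0, 'q': array([ 1.35779622,  0.69002124, -0.19450303,  1.56635676,  0.15731449,
        0.90248208, -0.21509282]), 'qd': array([ 1.38583092e-03, -4.99888357e-05, -1.04333853e-04,  5.91877615e-04,
        2.40615735e-04,  1.12335082e-04, -1.47564043e-04]), 'joint_torque': array([-3.44852915e-04, -5.27568591e+01, -1.26688879e+00, -1.53428364e+01,
       -5.26182528e-02,  6.56995355e-03,  1.77245902e-04]), 'tool_pos': array([ 0.15248716, -0.60549006,  0.25688308]), 'eef_rot': array([ 7.88794024e-01, -6.14656903e-01, -7.82708361e-04, -5.15733126e-04]), 'contact_force': array([-0.05182501, -0.33757899, -0.56174876]), 'moment': array([ 0.01769085,  0.00251772, -0.01166768]), 'opening': 1.0024379535932355}
scene {'vfov': 43.28582921951856, 'cx': 306.3749384199041, 'cy': 245.29000670123725, 'k1': -0.08777120077893405, 'world_to_cam': array([[-0.79831942,  0.60178195, -0.02333655,  0.3535042 ],
       [-0.34064974, -0.41926968,  0.84152878,  0.09587259],
       [ 0.49663252,  0.67975836,  0.53970799, -1.50966853],
       [ 0.        ,  0.        ,  0.        ,  1.        ]])}
side {'vfov': 43.770882622536334, 'cx': 328.96843145821305, 'cy': 231.20218299655508, 'k1': -0.18743643448122002, 'world_to_cam': array([[-0.95367504, -0.30021941, -0.019293  ,  0.46555145],
       [ 0.15242959, -0.53750463,  0.82936964, -0.10009773],
       [-0.25936294,  0.7880083 ,  0.55836707, -0.9943103 ],
       [ 0.        ,  0.        ,  0.        ,  1.        ]])}
wrist {'vfov': 71.86624771982582, 'cx': 316.14353774870614, 'cy': 235.88728004651358, 'k1': -0.021630210495925044, 'world_to_cam': array([[ 0.2441704 , -0.96973   , -0.00213153, -0.62391206],
       [ 0.92457116,  0.23346161, -0.30110439,  0.04180877],
       [ 0.29248759,  0.07155003,  0.9535888 , -0.39045007],
       [ 0.        ,  0.        ,  0.        ,  1.        ]])}
```

View pics/scene0.png

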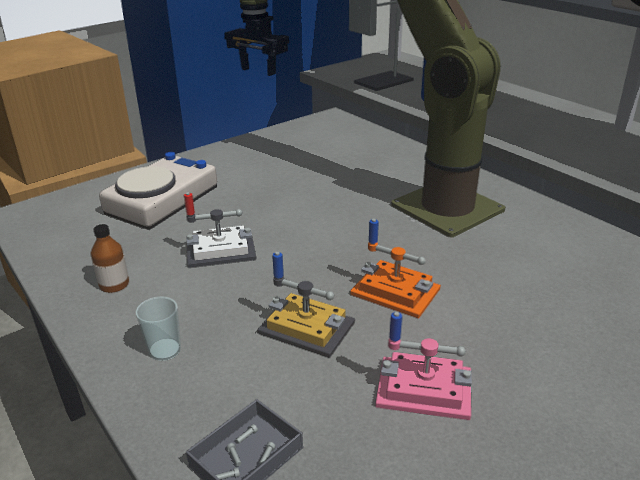

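View pics/side0.png

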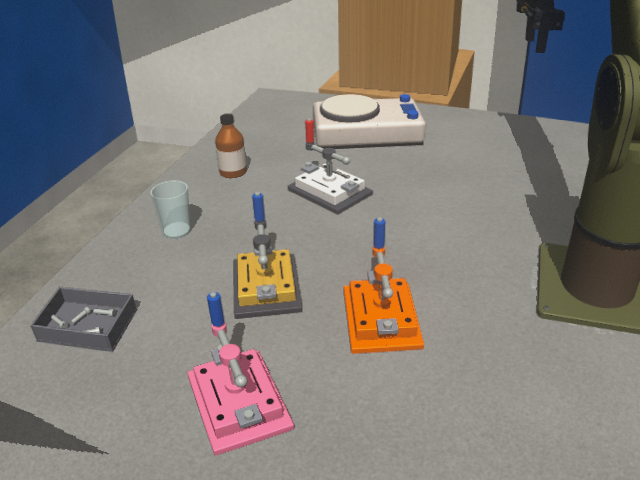

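View pics/wrist0.png

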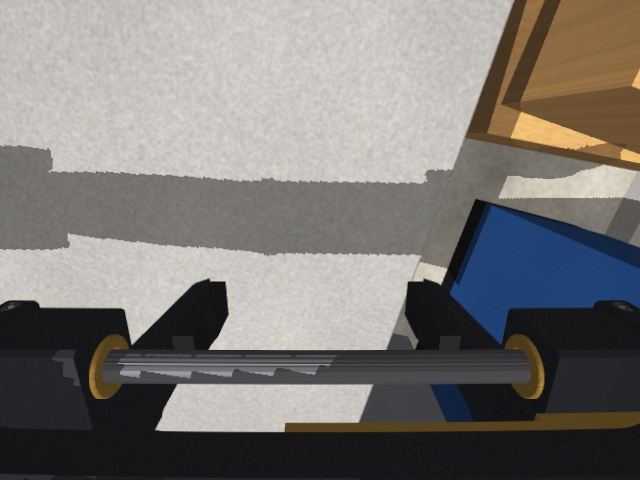

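The picture shows these candidates for the blue knob:
- Brass plate in a dark fixture: scene (278,267), side (259,208). This is my choice.
- Orange look-alike: scene (374,233).
- Pink look-alike: scene (396,327).
- Red knob on the white plate: scene (189,206), which must not be turned.

I'll check the choice in a close crop.

```bash
python3 - <<'E'
import cv2, numpy as np
a=cv2.imread("pics/scene0.png")[235:365,240:370]; b=cv2.imread("pics/side0.png")[180:320,200:330]
a=cv2.resize(a,(400,400),interpolation=cv2.INTER_CUBIC); b=cv2.resize(b,(390,420),interpolation=cv2.INTER_CUBIC)
c=np.zeros((420,800,3),np.uint8); c[:400,:400]=a; c[:420,405:795]=b
cv2.imwrite("pics/crop0.png",c)
E
cat > h.py <<'E'
import cv2, numpy as np
from plant import get_state, vision, r
def ray(name,uv,m=None):
    m=m or vision.camera_model(name); f=240/np.tan(np.radians(m["vfov"])/2)
    K=np.array([[f,0,m["cx"]],[0,f,m["cy"]],[0,0,1]])
    p=cv2.undistortPoints(np.array([[uv]],float),K,np.array([m["k1"],0,0,0,0]))[0,0]
    R=m["world_to_cam"][:3,:3]; t=m["world_to_cam"][:3,3]
    d=R.T@np.array([p[0],-p[1],-1]); return -R.T@t, d/np.linalg.norm(d)
def proj(name,P,m=None):
    m=m or vision.camera_model(name); f=240/np.tan(np.radians(m["vfov"])/2)
    c=m["world_to_cam"]@np.append(P,1); x=np.array([c[0],-c[1]])/-c[2]
    return f*x*(1+m["k1"]*(x@x))+[m["cx"],m["cy"]]
def tri(rs):
    A=sum(np.eye(3)-np.outer(d,d) for o,d in rs); b=sum((np.eye(3)-np.outer(d,d))@o for o,d in rs)
    P=np.linalg.solve(A,b); return P,[np.linalg.norm(np.cross(P-o,d)) for o,d in rs]
def atz(name,uv,z,m=None):
    o,d=ray(name,uv,m); return o+d*(z-o[2])/d[2]
def blobs(im,z=None):
    h=cv2.cvtColor(im,cv2.COLOR_RGB2HSV)
    mk=cv2.inRange(h,(105,120,60),(130,255,255))
    n,l,st,ce=cv2.connectedComponentsWithStats(mk)
    return [(st[i],ce[i]) for i in range(1,n) if st[i][4]>40]
E
python3 - <<'E'
from h import *
for n in["scene","side"]:
    im=cv2.imread(f"pics/{n}0.png")[:,:,::-1].copy()
    for st,ce in blobs(im): print(n,st,ce)
E
```

```text
scene [  166     0   113   150 11460] [216.60863874  73.28307155]
scene [266   0   7  16  91] [269.59340659   7.53846154]
scene [301   0  17  71 847] [307.5785124   29.82290437]
scene [164 151  12   9  76] [169.69736842 155.03947368]
scene [175 158  31  10 178] [191.41573034 162.5       ]
scene [369 220   9  24 177] [373.10169492 231.23728814]
scene [273 253  10  25 209] [277.74162679 265.41148325]
scene [391 313  11  28 199] [396.43718593 326.70351759]
side [    0     0   134   227 21990] [55.49408822 92.73947249]
side [ 521    0   91  123 7891] [568.50563934  62.29121784]
side [400  95  10   7  59] [404.57627119  97.79661017]
side [401 104  17  15 149] [409.95302013 110.67114094]
side [253 193  11  28 238] [258.10504202 207.12184874]
side [374 219  11  29 260] [379.03461538 233.32692308]
side [207 293  17  33 362] [215.33425414 309.88674033]
```

View pics/crop0.png

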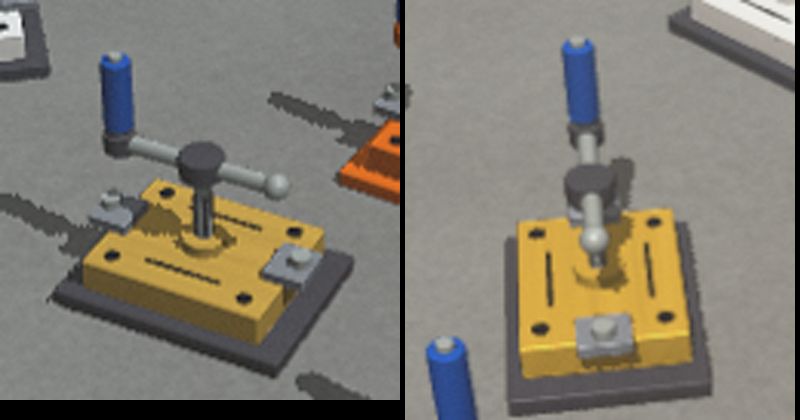

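The crop shows the blue knob above a brass/yellow plate in a dark fixture, with a dark hub at about scene (305,285). This matches the description, and the neighbouring orange and pink ones don't. Next I triangulate.

Run:
```python
from h import *
print("knob",tri([ray("scene",(277.9,266)),ray("side",(258.6,207.5))]))
print("knob top",tri([ray("scene",(240+116/3.077,235+56/3.077)),ray("side",(200+172/3,180+42/3))]))
print("hub",tri([ray("scene",(305.3,284.7)),ray("side",(261.7,239))]))
print("ball",tri([ray("scene",(240+277/3.077,235+185/3.077)),ray("side",(200+189/3,180+238/3))]))
for n,u in(("scene",(277.9,266)),("side",(258.6,207.5))): print("knob z.13",atz(n,u,.128))
for n,u in(("scene",(305.3,284.7)),("side",(261.7,239))): print("hub z.101",atz(n,u,.101))
for nm,a,b in(("orange",(373.5,232),(379,234)),("pink",(396,327),(215.3,310))):
    print(nm,tri([ray("scene",a),ray("side",b)]))
from scipy.spatial.transform import Rotation as R
s=get_state(); print(R.from_quat(s["eef_rot"]).as_matrix().round(3))
m=vision.camera_model("wrist"); W=np.linalg.inv(m["world_to_cam"]); T=R.from_quat(s["eef_rot"]).as_matrix()
print("cam in tool",T.T@(W[:3,3]-s["tool_pos"]), (T.T@W[:3,:3]).round(3))
```

```text
knob (array([0.57802731, 0.09887767, 0.12568345]), [np.float64(0.0005506963008739573), np.float64(0.0005506963008740995)])
knob top (array([0.57732033, 0.09979853, 0.15295729]), [np.float64(0.00011763199755529587), np.float64(0.0001176319975553549)])
hub (array([0.55373203, 0.14799419, 0.09995495]), [np.float64(0.0003023515280664729), np.float64(0.00030235152806656814)])
ball (array([0.53342887, 0.19276496, 0.0943241 ]), [np.float64(0.00036555326052198817), np.float64(0.00036555326052206384)])
knob z.13 [0.58025672 0.10257419 0.128     ]
knob z.13 [0.57661646 0.10132746 0.128     ]
hub z.101 [0.55434936 0.14869627 0.101     ]
hub z.101 [0.55293844 0.14986853 0.101     ]
orange (array([0.36647457, 0.12081491, 0.12589822]), [np.float64(0.0004412573921820856), np.float64(0.0004412573921821395)])
pink (array([0.53172028, 0.35426154, 0.1269319 ]), [np.float64(3.970473585840857e-05), np.float64(3.970473585856879e-05)])
[[ 0.244 -0.97  -0.   ]
 [-0.97  -0.244  0.001]
 [-0.001  0.    -1.   ]]
cam in tool [ 7.24103604e-05 -7.76213586e-02 -1.26598632e-01] [[ 1.     0.     0.001]
 [ 0.    -0.954 -0.301]
 [ 0.001  0.301 -0.954]]
```

```bash
cat >> h.py <<'E'
from scipy.spatial.transform import Rotation as R
def rows(targets,s=None):
    """targets: list of (pos, jaw heading deg of tool x, tool down). prints normalised shift, turn"""
    s=s or get_state(); T=R.from_quat(s["eef_rot"])
    for p,h in targets:
        c,q=np.cos(np.radians(h)),np.sin(np.radians(h))
        G=R.from_matrix(np.array([[c,q,0],[q,-c,0],[0,0,-1]]))
        d=T.inv().apply(np.array(p)-s["tool_pos"])/0.3; w=(T.inv()*G).as_rotvec()/np.pi
        print([round(float(v),3) for v in [*d,*w]])
def say():
    s=get_state(); print(s["clock"],"pos",s["tool_pos"].round(4),"x-axis",R.from_quat(s["eef_rot"]).as_matrix()[:,0].round(3),"z",R.from_quat(s["eef_rot"]).as_matrix()[:,2].round(3),"q",s["q"].round(2),"F",s["contact_force"].round(1),"op",round(s["opening"],3))
E
python3 - <<'E'
from h import *
print([a for a in dir(r) if a[0]!='_'])
say()
tg=[]
for az in (-66,-57,-48,-39,-30):
    a=np.radians(az); tg.append((( .61*np.cos(a), .61*np.sin(a), .27),az))
rows(tg)
E
```

```text
['Unreachable', 'finish_job', 'nose_length']
0.15 pos [ 0.1526 -0.6056  0.2571] x-axis [ 0.244 -0.97  -0.001] z [-0.     0.001 -1.   ] q [ 1.36  0.69 -0.19  1.57  0.16  0.9  -0.22] F [ 0.2 -0.1 -0.1] op 0.997
[-0.079, -0.348, -0.043, -0.0, 0.0, -0.055]
[-0.158, -0.657, -0.043, -0.0, 0.0, -0.105]
[-0.284, -0.95, -0.043, -0.0, 0.0, -0.155]
[-0.455, -1.22, -0.042, -0.0, 0.0, -0.205]
[-0.666, -1.459, -0.042, -0.0, 0.0, -0.255]
```

Emit:
{"fn": "play_rows", "kwargs": {"deltas": [[[-1,-0.05,-0.2,-0.04,0,0,-0.03],[-1,-0.09,-0.4,-0.04,0,0,-0.06],[-1,-0.14,-0.6,-0.04,0,0,-0.095],[-1,-0.21,-0.78,-0.04,0,0,-0.125],[-1,-0.28,-0.95,-0.04,0,0,-0.155]]]}}

```text
clock: 0.78
tool_pos: [0.4099, -0.4531, 0.269]
eef_rot: [0.914, -0.405, -0.001, -0.001]
contact_force: [0.4, -0.4, 0.4]
opening: 1.0
```

Run:
```python
from h import *
say()
tg=[]
for az in (-40,-34,-28,-22):
    a=np.radians(az); tg.append((( .61*np.cos(a), .61*np.sin(a), .27),az))
rows(tg)
```

```text
0.775 pos [ 0.4099 -0.4531  0.269 ] x-axis [ 0.672 -0.74  -0.002] z [-0.001  0.002 -1.   ] q [ 0.94  0.67 -0.31  1.59  0.24  0.92 -0.29] F [ 0.4 -0.4  0.4] op 1.0
[-0.022, -0.278, -0.003, -0.0, 0.0, -0.043]
[-0.062, -0.487, -0.003, -0.0, 0.0, -0.076]
[-0.123, -0.691, -0.003, -0.0, 0.0, -0.11]
[-0.205, -0.887, -0.002, -0.0, 0.0, -0.143]
```

Emit:
{"fn": "play_rows", "kwargs": {"deltas": [[[-1,-0.01,-0.19,0,0,0,-0.03],[-1,-0.04,-0.38,0,0,0,-0.06],[-1,-0.08,-0.56,0,0,0,-0.09],[-1,-0.14,-0.73,0,0,0,-0.12],[-1,-0.2,-0.89,0,0,0,-0.143]]]}}

```text
clock: 1.4
tool_pos: [0.5679, -0.2274, 0.2689]
eef_rot: [0.982, -0.189, -0.001, -0.001]
contact_force: [0.4, 0.2, -0.1]
opening: 0.999
```

Run:
```python
from h import *
say()
tg=[]
for az in (-14,-6,1):
    a=np.radians(az); tg.append((( .6*np.cos(a), .6*np.sin(a), .28),az))
rows(tg)
```

```text
1.4 pos [ 0.5679 -0.2274  0.2689] x-axis [ 0.928 -0.372 -0.002] z [-0.001  0.002 -1.   ] q [ 0.54  0.68 -0.42  1.59  0.32  0.94 -0.36] F [ 0.4  0.2 -0.1] op 0.999
[-0.058, -0.272, -0.036, -0.001, 0.0, -0.044]
[-0.115, -0.545, -0.036, -0.001, 0.0, -0.088]
[-0.196, -0.776, -0.035, -0.001, 0.0, -0.127]
```

Emit:
{"fn": "play_rows", "kwargs": {"deltas": [[[-1,-0.04,-0.18,-0.036,0,0,-0.03],[-1,-0.08,-0.36,-0.036,0,0,-0.06],[-1,-0.12,-0.54,-0.036,0,0,-0.09],[-1,-0.19,-0.72,-0.036,0,0,-0.12],[-1,-0.2,-0.776,-0.036,0,0,-0.127]]]}}

```text
clock: 2.02
tool_pos: [0.5982, 0.0164, 0.2803]
eef_rot: [1.0, 0.013, -0.001, -0.002]
contact_force: [-0.1, -0.3, -0.5]
opening: 1.001
```

Emit:
{"fn": "play_rows", "kwargs": {"deltas": [[[-1,0,0,0,0,0,0],[-1,0,0,0,0,0,0]]]}}

```text
clock: 2.28
tool_pos: [0.5982, 0.0144, 0.28]
eef_rot: [1.0, 0.012, -0.001, -0.002]
contact_force: [0.2, 0.7, -0.4]
opening: 1.002
```

Run:
```python
from h import *
say()
m=vision.camera_model("wrist")
im=vision.snapshot("wrist"); cv2.imwrite("pics/wrist1.png",im[:,:,::-1])
print("pred knob top",proj("wrist",[.5775,.0995,.151],m),"pred bot",proj("wrist",[.5775,.0995,.104],m),"hub",proj("wrist",[.5535,.1485,.1],m))
for st,ce in blobs(im): print(st,ce)
```

```text
2.275 pos [0.5982 0.0144 0.28  ] x-axis [ 1.     0.023 -0.002] z [-0.002  0.003 -1.   ] q [ 0.19  0.66 -0.52  1.61  0.37  0.97 -0.42] F [ 0.2  0.7 -0.4] op 1.002
pred knob top [291.50804438 121.49154635] pred bot [295.4778123  123.29867037] hub [267.49489771  61.51349897]
[  0  76  58  28 609] [22.00656814 87.4729064 ]
[279 112  25  24 351] [291.12820513 123.3988604 ]
```

View pics/wrist1.png

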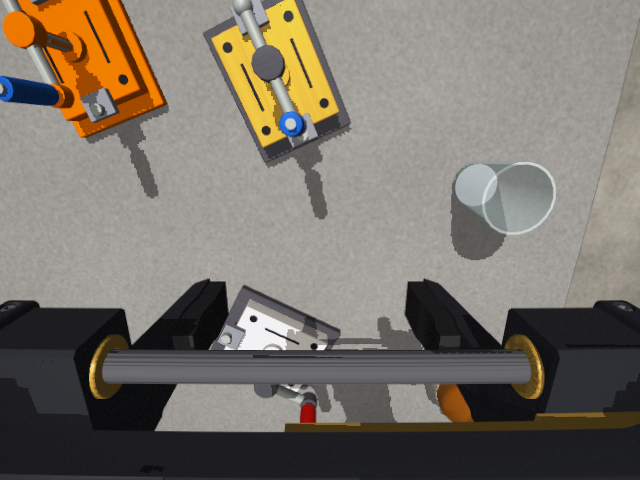

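The wrist view shows the blue knob on the brass plate at (291,124) and the hub at (267,62). Both are within about 2 px of the prediction. The red tap, at (307,410), lies behind, and I'm moving away from it.

Run:
```python
from h import *
print(atz("wrist",(291,124),.151),atz("wrist",(267.5,62.5),.101))
rows([((.5775,.0990,.21),1.3),((.5775,.0990,.131),1.3)])
```

```text
[0.57724235 0.09725924 0.151     ] [0.55378719 0.14708914 0.101     ]
[-0.062, -0.284, 0.234, -0.001, 0.001, -0.0]
[-0.062, -0.283, 0.498, -0.001, 0.001, -0.0]
```

Emit:
{"fn": "play_rows", "kwargs": {"deltas": [[[-1,-0.03,-0.14,0.1,0,0,0],[-1,-0.06,-0.28,0.2,0,0,0],[-1,-0.063,-0.285,0.24,0,0,0],[-1,-0.063,-0.285,0.24,0,0,0]]]}}

```text
clock: 2.82
tool_pos: [0.5772, 0.0968, 0.2075]
eef_rot: [1.0, 0.01, -0.002, -0.0]
contact_force: [0.4, -0.7, -0.2]
opening: 1.0
```

Run:
```python
from h import *
say()
m=vision.camera_model("wrist")
im=vision.snapshot("wrist"); cv2.imwrite("pics/wrist2.png",im[:,:,::-1])
print("pred",proj("wrist",[.5773,.0985,.151],m), proj("wrist",[.5537,.1482,.101],m))
for st,ce in blobs(im): print(st,ce)
rows([((.5775,.0985,.131),1.3)])
```

```text
2.825 pos [0.5772 0.0968 0.2075] x-axis [ 1.     0.02  -0.004] z [-0.004  0.001 -1.   ] q [ 0.02  0.73 -0.47  1.73  0.43  0.79 -0.63] F [ 0.4 -0.7 -0.2] op 1.0
pred [317.34411837 265.52812328] [284.96015848 171.01315442]
[  0 197  36  19 471] [ 15.52229299 205.15286624]
[303 231  29  48 946] [316.62262156 253.14059197]
[-0.001, -0.006, 0.258, -0.0, 0.001, -0.001]
```

View pics/wrist2.png

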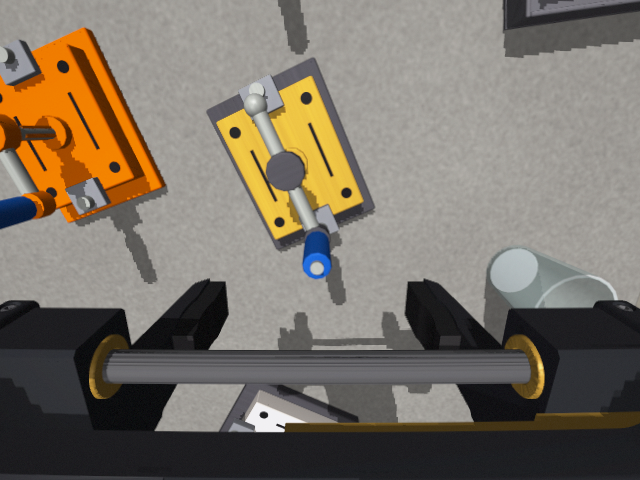

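The knob top is at (317,267) and the hub at (285,171), both within 2 px of the estimate. I'll descend and grip.

Emit:
{"fn": "play_rows", "kwargs": {"deltas": [[[-1,0,-0.006,0.09,0,0,0],[-1,0,-0.006,0.18,0,0,0],[-1,0,-0.006,0.255,0,0,0],[-1,0,-0.006,0.255,0,0,0],[0.3,0,-0.006,0.255,0,0,0]]], "force": 25}}

```text
clock: 3.5
tool_pos: [0.579, 0.0976, 0.1331]
eef_rot: [1.0, 0.008, 0.0, -0.001]
contact_force: [-0.7, 0.4, -0.0]
opening: 0.911
```

Emit:
{"fn": "play_rows", "kwargs": {"deltas": [[[1,0,0,0,0,0,0],[1,0,0,0,0,0,0],[1,0,0,0,0,0,0],[1,0,0,0,0,0,0],[1,0,0,0,0,0,0]]], "force": 25}}

```text
clock: 4.12
tool_pos: [0.5789, 0.0976, 0.1331]
eef_rot: [1.0, 0.009, 0.0, -0.001]
contact_force: [-0.5, 0.1, 0.5]
opening: 0.343
```

```bash
cat >> h.py <<'E'
AX=np.array([.5537,.1482]); A0=np.degrees(np.arctan2(.0985-.1482,.5773-.5537)); H=1.3
def tapdeg():
    s=get_state(); d=s["tool_pos"][:2]-AX
    return (A0-np.degrees(np.arctan2(d[1],d[0])))%360, np.linalg.norm(d)
def arc(vals,z=.131):
    rows([((*(AX+.055*np.array([np.cos(np.radians(A0-v)),np.sin(np.radians(A0-v))])),z),H) for v in vals])
E
python3 - <<'E'
from h import *
say(); print(A0,tapdeg())
m=vision.camera_model("scene")
im=vision.snapshot("scene"); cv2.imwrite("pics/scene2.png",im[150:390,150:470,::-1].repeat(2,0).repeat(2,1))
arc((12,24,36,48,60))
E
```

```text
4.125 pos [0.5789 0.0976 0.1331] x-axis [1.    0.017 0.   ] z [ 0.     0.001 -1.   ] q [-0.02  0.83 -0.4   1.78  0.51  0.63 -0.7 ] F [-0.5  0.1  0.5] op 0.343
-64.59933686304582 (np.float64(358.8747582114073), np.float64(0.05652786088038604))
[-0.042, 0.009, 0.007, -0.0, -0.0, -0.002]
[-0.08, 0.013, 0.007, -0.0, -0.0, -0.002]
[-0.118, 0.01, 0.007, -0.0, -0.0, -0.002]
[-0.155, -0.002, 0.007, -0.0, -0.0, -0.002]
[-0.188, -0.021, 0.007, -0.0, -0.0, -0.002]
```

View pics/scene2.png

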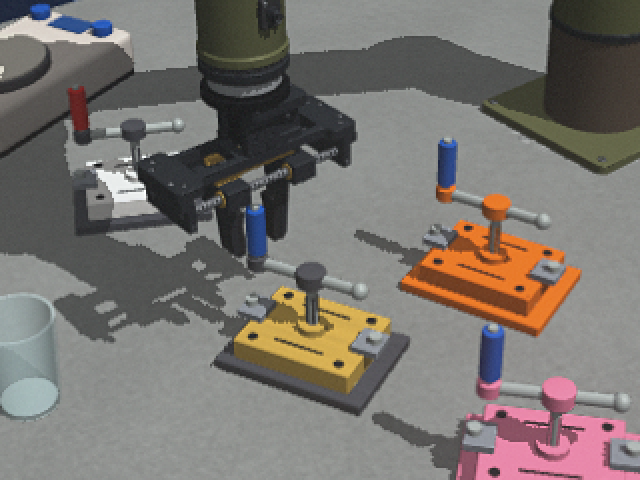

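Emit:
{"fn": "play_rows", "kwargs": {"deltas": [[[1,0,0,0,0,0,0],[1,0,0,0,0,0,0],[1,0,0,0,0,0,0],[1,0,0,0,0,0,0]]], "force": 25}}

```text
clock: 4.68
tool_pos: [0.5784, 0.0976, 0.1329]
eef_rot: [1.0, 0.009, -0.0, -0.001]
contact_force: [-2.6, -0.9, 0.7]
opening: 0.195
```

Run:
```python
from h import *
say(); print(tapdeg())
m=vision.camera_model("wrist")
im=vision.snapshot("wrist"); cv2.imwrite("pics/wrist3.png",im[:,:,::-1])
arc((12,24,36,48,60))
```

```text
4.675 pos [0.5784 0.0976 0.1329] x-axis [ 1.     0.017 -0.001] z [-0.001  0.001 -1.   ] q [-0.02  0.83 -0.4   1.78  0.51  0.63 -0.7 ] F [-2.6 -0.9  0.7] op 0.195
(np.float64(359.3617440679771), np.float64(0.056278483813548656))
[-0.04, 0.009, 0.007, -0.0, 0.0, -0.002]
[-0.078, 0.014, 0.007, -0.0, 0.0, -0.002]
[-0.116, 0.01, 0.007, -0.0, 0.0, -0.002]
[-0.153, -0.002, 0.007, -0.0, 0.0, -0.002]
[-0.186, -0.021, 0.007, -0.0, 0.0, -0.002]
```

View pics/wrist3.png

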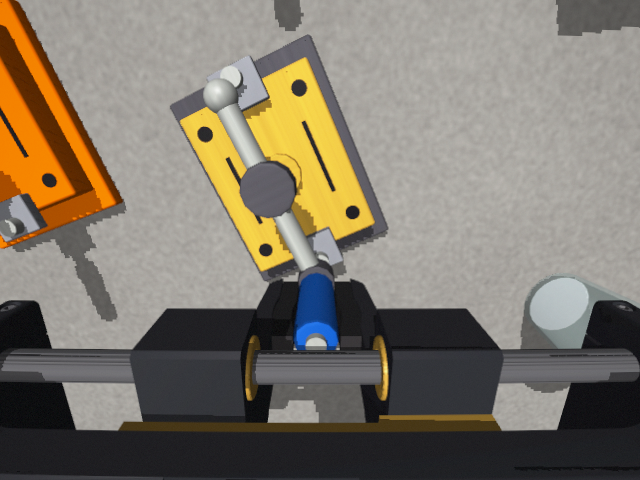

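The wrist view shows the blue knob at (317,315) between both pads, with the opening at 17 mm, so it is held. Now I start stroke 1.

Emit:
{"fn": "play_rows", "kwargs": {"deltas": [[[1,-0.04,0.009,0.005,0,0,0],[1,-0.078,0.014,0.005,0,0,0],[1,-0.116,0.01,0.005,0,0,0],[1,-0.153,-0.002,0.005,0,0,0],[1,-0.186,-0.021,0.005,0,0,0]]]}}

```text
clock: 5.35
tool_pos: [0.5242, 0.1005, 0.1325]
eef_rot: [1.0, 0.007, 0.002, 0.001]
contact_force: [0.6, -4.2, 8.4]
opening: 0.196
```

Run:
```python
from h import *
say(); a,b=tapdeg(); print(a,b)
arc((72,84,96,108,120))
```

```text
5.35 pos [0.5242 0.1005 0.1325] x-axis [1.    0.014 0.003] z [ 0.003 -0.002 -1.   ] q [-0.06  0.78 -0.36  1.94  0.54  0.51 -0.79] F [ 0.6 -4.2  8.4] op 0.196
57.171993997634075 0.05606064309581607
[-0.034, -0.033, 0.005, 0.001, -0.001, -0.003]
[-0.057, -0.064, 0.005, 0.001, -0.001, -0.003]
[-0.073, -0.099, 0.005, 0.001, -0.001, -0.003]
[-0.081, -0.136, 0.005, 0.001, -0.001, -0.003]
[-0.082, -0.175, 0.004, 0.001, -0.001, -0.003]
```

Emit:
{"fn": "play_rows", "kwargs": {"deltas": [[[1,-0.034,-0.033,-0.002,0,0,0],[1,-0.057,-0.064,-0.002,0,0,0],[1,-0.073,-0.099,-0.002,0,0,0],[1,-0.081,-0.136,-0.002,0,0,0],[1,-0.082,-0.175,-0.002,0,0,0]]]}}

```text
clock: 5.98
tool_pos: [0.4989, 0.1534, 0.1326]
eef_rot: [1.0, 0.007, 0.001, 0.001]
contact_force: [4.2, -3.4, -9.1]
opening: 0.194
```

Run:
```python
from h import *
say(); a,b=tapdeg(); print(a,b)
arc((132,144,156,168,178))
```

```text
5.975 pos [0.4989 0.1534 0.1326] x-axis [1.    0.015 0.003] z [ 0.003 -0.002 -1.   ] q [-0.19  0.77 -0.33  1.98  0.53  0.48 -0.89] F [ 4.2 -3.4 -9.1] op 0.194
120.84112349205259 0.05505433535782947
[0.007, -0.035, 0.005, 0.001, -0.001, -0.003]
[0.023, -0.07, 0.005, 0.001, -0.001, -0.003]
[0.045, -0.101, 0.005, 0.001, -0.001, -0.003]
[0.073, -0.127, 0.005, 0.001, -0.001, -0.003]
[0.1, -0.144, 0.005, 0.001, -0.001, -0.003]
```

Emit:
{"fn": "play_rows", "kwargs": {"deltas": [[[1,0.007,-0.035,0.001,0,0,0],[1,0.023,-0.07,0.001,0,0,0],[1,0.045,-0.101,0.001,0,0,0],[1,0.073,-0.127,0.001,0,0,0],[1,0.103,-0.147,0.001,0,0,0]]]}}

```text
clock: 6.6
tool_pos: [0.5292, 0.1965, 0.1322]
eef_rot: [1.0, 0.007, 0.001, 0.003]
contact_force: [0.8, -7.2, -1.1]
opening: 0.193
```

Emit:
{"fn": "play_rows", "kwargs": {"deltas": [[[1,0,0,0,0,0,0],[1,0,0,0,0,0,0],[1,0,0,0,0,0,0],[1,0,0,0,0,0,0],[1,0,0,0,0,0,0]]]}}

```text
clock: 7.22
tool_pos: [0.53, 0.1968, 0.1323]
eef_rot: [1.0, 0.007, 0.001, 0.003]
contact_force: [3.7, -4.3, -4.9]
opening: 0.194
```

Run:
```python
from h import *
say(); a,b=tapdeg(); print(a,b)
im=vision.snapshot("scene"); cv2.imwrite("pics/scene3.png",im[150:390,150:470,::-1].repeat(2,0).repeat(2,1))
im=vision.snapshot("wrist"); cv2.imwrite("pics/wrist4.png",im[:,:,::-1])
arc((168,156,144,132,120))
```

```text
7.225 pos [0.53   0.1968 0.1323] x-axis [1.    0.013 0.003] z [ 0.003 -0.005 -1.   ] q [-0.23  0.81 -0.35  1.85  0.49  0.57 -0.89] F [ 3.7 -4.3 -4.9] op 0.194
179.41239239641413 0.05403397461997043
[-0.033, 0.016, 0.004, 0.002, -0.001, -0.003]
[-0.061, 0.042, 0.004, 0.002, -0.001, -0.003]
[-0.083, 0.073, 0.004, 0.002, -0.001, -0.003]
[-0.098, 0.108, 0.005, 0.002, -0.001, -0.003]
[-0.106, 0.146, 0.005, 0.002, -0.001, -0.003]
```

View pics/wrist4.png

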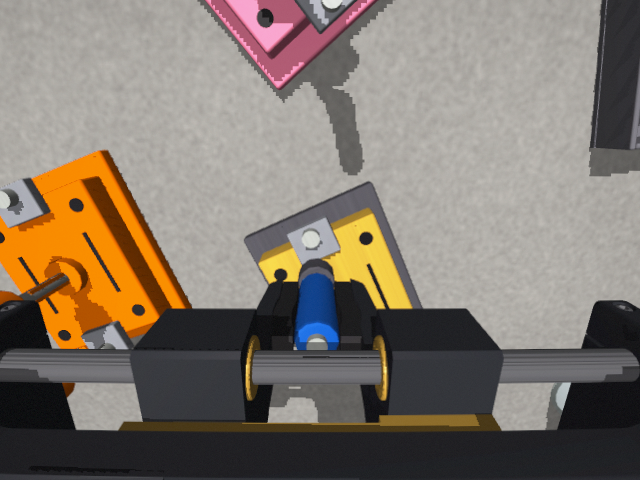

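View pics/scene3.png

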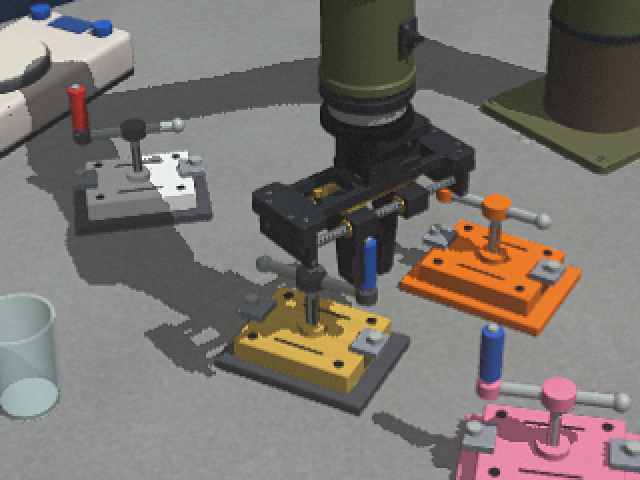

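The scene crop shows the crank turned half a turn, with the knob now opposite its start at crop (370,265). TCP geometry gives 179°. Next is the quarter turn back.

Emit:
{"fn": "play_rows", "kwargs": {"deltas": [[[1,-0.033,0.016,0,0,0,0],[1,-0.061,0.042,0,0,0,0],[1,-0.083,0.073,0,0,0,0],[1,-0.098,0.108,0,0,0,0],[1,-0.106,0.146,0,0,0,0]]]}}

```text
clock: 7.95
tool_pos: [0.4991, 0.1548, 0.1326]
eef_rot: [1.0, 0.008, 0.002, 0.0]
contact_force: [4.3, 2.8, -8.8]
opening: 0.192
```

Run:
```python
from h import *
say(); a,b=tapdeg(); print(a,b)
arc((108,98,90,88))
```

```text
7.95 pos [0.4991 0.1548 0.1326] x-axis [1.    0.015 0.004] z [ 0.004 -0.001 -1.   ] q [-0.19  0.77 -0.33  1.98  0.53  0.48 -0.89] F [ 4.3  2.8 -8.8] op 0.192
122.318540134523 0.05498945436138741
[-0.001, 0.046, 0.005, 0.0, -0.001, -0.002]
[0.006, 0.077, 0.005, 0.0, -0.001, -0.002]
[0.015, 0.101, 0.005, 0.0, -0.001, -0.002]
[0.018, 0.107, 0.005, 0.0, -0.001, -0.002]
```

Emit:
{"fn": "play_rows", "kwargs": {"deltas": [[[1,-0.001,0.046,0.001,0,0,0],[1,0.006,0.077,0.001,0,0,0],[1,0.017,0.105,0.001,0,0,0],[1,0.017,0.105,0.001,0,0,0]]]}}

```text
clock: 8.45
tool_pos: [0.5048, 0.1215, 0.1325]
eef_rot: [1.0, 0.007, 0.002, 0.001]
contact_force: [-1.0, -1.6, 0.9]
opening: 0.195
```

Emit:
{"fn": "play_rows", "kwargs": {"deltas": [[[1,0,0,0,0,0,0],[1,0,0,0,0,0,0],[1,0,0,0,0,0,0],[1,0,0,0,0,0,0],[1,0,0,0,0,0,0]]]}}

```text
clock: 9.07
tool_pos: [0.5048, 0.1215, 0.1325]
eef_rot: [1.0, 0.007, 0.002, 0.002]
contact_force: [-1.0, 1.4, -0.2]
opening: 0.195
```

Run:
```python
from h import *
say(); a,b=tapdeg(); print(a,b)
im=vision.snapshot("scene"); cv2.imwrite("pics/scene4.png",im[150:390,150:470,::-1].repeat(2,0).repeat(2,1))
arc((102,114,126,138,150))
```

```text
9.075 pos [0.5048 0.1215 0.1325] x-axis [1.    0.013 0.004] z [ 0.004 -0.003 -1.   ] q [-0.12  0.77 -0.34  1.99  0.54  0.47 -0.85] F [-1.   1.4 -0.2] op 0.195
86.71877545475134 0.055726277463059345
[-0.015, -0.047, 0.005, 0.001, -0.001, -0.003]
[-0.019, -0.085, 0.005, 0.001, -0.001, -0.003]
[-0.016, -0.123, 0.005, 0.001, -0.001, -0.003]
[-0.004, -0.16, 0.005, 0.001, -0.001, -0.003]
[0.015, -0.193, 0.005, 0.001, -0.001, -0.003]
```

View pics/scene4.png

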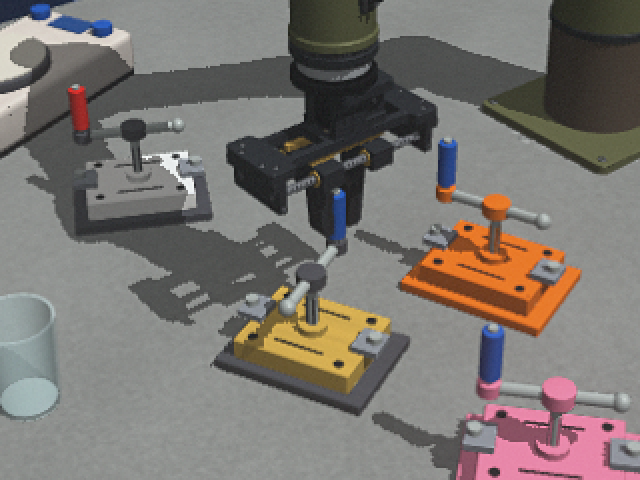

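The crank is a quarter turn from its start, with the knob at crop (339,215). TCP geometry gives 87°. Stroke 3 follows.

Emit:
{"fn": "play_rows", "kwargs": {"deltas": [[[1,-0.015,-0.047,0.001,0,0,0],[1,-0.019,-0.085,0.001,0,0,0],[1,-0.016,-0.123,0.001,0,0,0],[1,-0.004,-0.16,0.001,0,0,0],[1,0.015,-0.193,0.001,0,0,0]]]}}

```text
clock: 9.75
tool_pos: [0.5092, 0.1797, 0.1322]
eef_rot: [1.0, 0.007, 0.002, 0.002]
contact_force: [0.8, -5.2, 4.8]
opening: 0.195
```

Run:
```python
from h import *
say(); a,b=tapdeg(); print(a,b)
arc((162,174,186,198,210))
```

```text
9.75 pos [0.5092 0.1797 0.1322] x-axis [1.    0.013 0.004] z [ 0.005 -0.004 -1.   ] q [-0.22  0.78 -0.34  1.93  0.51  0.51 -0.91] F [ 0.8 -5.2  4.8] op 0.195
150.71214474095842 0.054560937222364214
[0.023, -0.028, 0.004, 0.001, -0.001, -0.003]
[0.054, -0.051, 0.004, 0.001, -0.001, -0.003]
[0.088, -0.067, 0.004, 0.001, -0.001, -0.003]
[0.126, -0.075, 0.004, 0.001, -0.001, -0.003]
[0.164, -0.075, 0.004, 0.001, -0.001, -0.003]
```

Emit:
{"fn": "play_rows", "kwargs": {"deltas": [[[1,0.023,-0.028,-0.001,0,0,0],[1,0.054,-0.051,-0.001,0,0,0],[1,0.088,-0.067,-0.001,0,0,0],[1,0.126,-0.075,-0.001,0,0,0],[1,0.164,-0.075,-0.001,0,0,0]]]}}

```text
clock: 10.38
tool_pos: [0.5569, 0.2021, 0.132]
eef_rot: [1.0, 0.007, 0.0, 0.003]
contact_force: [-3.5, -4.7, 4.5]
opening: 0.195
```

Run:
```python
from h import *
say(); a,b=tapdeg(); print(a,b)
arc((222,234,246,258,268))
```

```text
10.375 pos [0.5569 0.2021 0.132 ] x-axis [1.    0.013 0.   ] z [ 0.001 -0.007 -1.   ] q [-0.22  0.84 -0.37  1.76  0.48  0.64 -0.86] F [-3.5 -4.7  4.5] op 0.195
208.84613111114248 0.053973111645184396
[0.042, 0.004, 0.003, 0.002, -0.0, -0.003]
[0.077, 0.02, 0.004, 0.002, -0.0, -0.003]
[0.108, 0.042, 0.004, 0.002, -0.0, -0.003]
[0.134, 0.07, 0.004, 0.002, -0.0, -0.003]
[0.151, 0.097, 0.004, 0.002, -0.0, -0.003]
```

Emit:
{"fn": "play_rows", "kwargs": {"deltas": [[[1,0.042,0.004,0,0,0,0],[1,0.077,0.02,0,0,0,0],[1,0.108,0.042,0,0,0,0],[1,0.134,0.07,0,0,0,0],[1,0.151,0.097,0,0,0,0]]]}}

```text
clock: 11.0
tool_pos: [0.6008, 0.1756, 0.1318]
eef_rot: [1.0, 0.007, -0.002, 0.002]
contact_force: [-4.3, 0.2, 3.9]
opening: 0.196
```

Emit:
{"fn": "play_rows", "kwargs": {"deltas": [[[1,0,0,0,0,0,0],[1,0,0,0,0,0,0],[1,0,0,0,0,0,0],[1,0,0,0,0,0,0],[1,0,0,0,0,0,0]]]}}

```text
clock: 11.62
tool_pos: [0.6009, 0.1754, 0.1318]
eef_rot: [1.0, 0.007, -0.002, 0.002]
contact_force: [-1.9, -3.2, 3.6]
opening: 0.193
```

Run:
```python
from h import *
say(); a,b=tapdeg(); print(a,b)
im=vision.snapshot("scene"); cv2.imwrite("pics/scene5.png",im[150:390,150:470,::-1].repeat(2,0).repeat(2,1))
```

```text
11.625 pos [0.6009 0.1754 0.1318] x-axis [ 1.     0.015 -0.003] z [-0.003 -0.005 -1.   ] q [-0.14  0.87 -0.39  1.65  0.47  0.72 -0.76] F [-1.9 -3.2  3.6] op 0.193
265.4920449898774 0.05448994459305804
```

View pics/scene5.png

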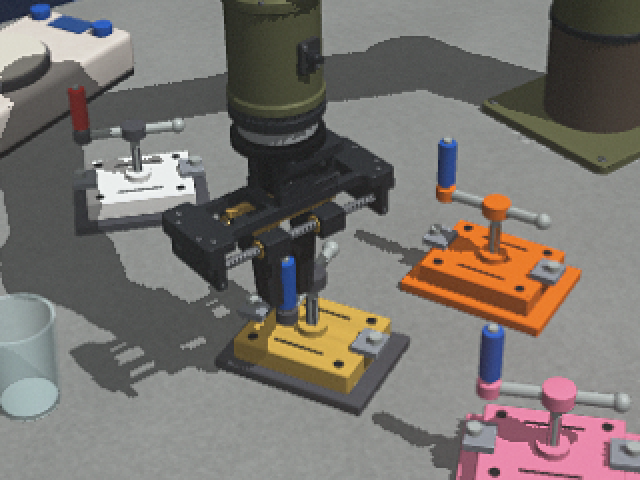

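The crop shows the crank three quarters of a turn on, with the knob at crop (289,285), at 265°. I'll release to a partial opening and then lift straight up.

Emit:
{"fn": "play_rows", "kwargs": {"deltas": [[[-0.2,0,0,0,0,0,0],[-0.2,0,0,0,0,0,0],[-0.2,0,0,0,0,0,0],[-0.2,0,0,0,0,0,0],[-0.2,0,0,0,0,0,0]]]}}

```text
clock: 12.3
tool_pos: [0.6009, 0.1756, 0.1318]
eef_rot: [1.0, 0.007, -0.002, 0.002]
contact_force: [-0.9, -0.0, -0.9]
opening: 0.6
```

Run:
```python
from h import *
say(); print(tapdeg())
```

```text
12.3 pos [0.6009 0.1756 0.1318] x-axis [ 1.     0.015 -0.003] z [-0.003 -0.004 -1.   ] q [-0.14  0.87 -0.4   1.65  0.47  0.72 -0.76] F [-0.9 -0.  -0.9] op 0.6
(np.float64(265.29598060787293), np.float64(0.05460858441079119))
```

Emit:
{"fn": "play_rows", "kwargs": {"deltas": [[[-0.2,0,0,-0.1,0,0,0],[-0.2,0,0,-0.2,0,0,0],[-0.2,0,0,-0.3,0,0,0],[-0.2,0,0,-0.4,0,0,0],[-0.2,0,0,-0.4,0,0,0]]]}}

```text
clock: 12.92
tool_pos: [0.6026, 0.1769, 0.2541]
eef_rot: [1.0, 0.007, 0.001, 0.001]
contact_force: [-0.3, -1.0, -0.1]
opening: 0.596
```

Emit:
{"fn": "play_rows", "kwargs": {"deltas": [[[-0.2,0,0.15,0,0,0,0],[-0.2,0,0.25,0,0,0,0],[-0.2,0,0.25,0,0,0,0],[-0.2,0,0.25,0,0,0,0]]]}}

```text
clock: 13.42
tool_pos: [0.6032, 0.1033, 0.2537]
eef_rot: [1.0, 0.008, 0.0, 0.0]
contact_force: [-0.8, 0.8, 0.3]
opening: 0.598
```

Run:
```python
from h import *
say()
im=vision.snapshot("wrist"); cv2.imwrite("pics/wrist6.png",im[:,:,::-1])
for st,ce in blobs(im): print(st,ce)
im=vision.snapshot("scene"); cv2.imwrite("pics/scene6.png",im[150:390,150:470,::-1].repeat(2,0).repeat(2,1))
```

```text
13.425 pos [0.6032 0.1033 0.2537] x-axis [1.    0.016 0.   ] z [ 0.    -0.001 -1.   ] q [ 0.02  0.71 -0.48  1.6   0.38  0.93 -0.58] F [-0.8  0.8  0.3] op 0.598
[302 126  25  27 395] [314.00253165 138.46582278]
[  0 195  50  32 854] [ 21.4882904  207.14871194]
```

View pics/wrist6.png

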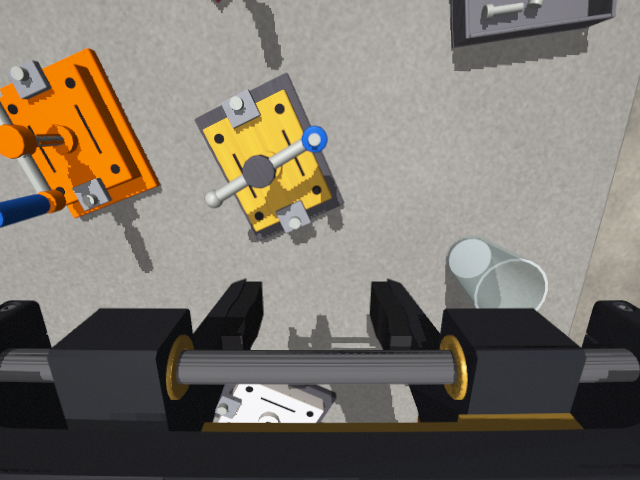

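View pics/scene6.png

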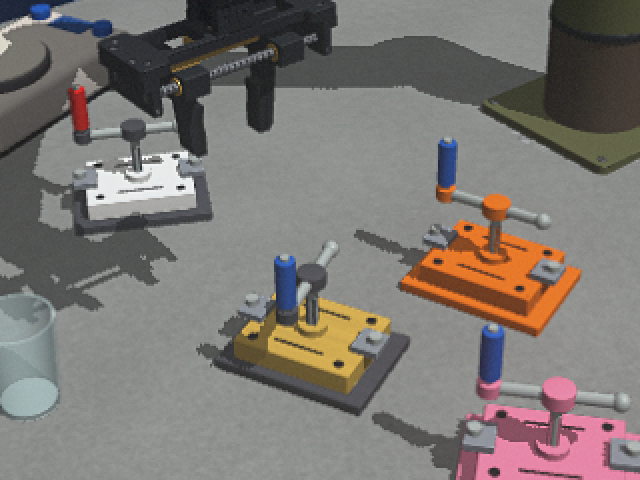

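The knob is free at wrist (314,138), with the hub at (259,171), and the gripper is clear of everything. The red tap looks unchanged. I'll measure the angle once more before handing in.

Run:
```python
from h import *
k=atz("wrist",(314.5,138.5),.150); h=atz("wrist",(259,171),.1)
d=(k-h)[:2]; a=(A0-np.degrees(np.arctan2(d[1],d[0])))%360
print(k,h,np.linalg.norm(d),a); 
s=get_state(); print(s["contact_force"].round(2),abs(s["qd"]).max())
if 250<a<290: r.finish_job(); print("done")
```

```text
[0.60067158 0.17744026 0.15      ] [0.55440735 0.14953877 0.1       ] 0.054026588714263434 264.3069061744743
[ 0.26 -0.01 -0.46] 0.00524740397989436
the job is handed in; nothing more can be done
done
```

I cranked the blue-knobbed tap in the brass plate through all three strokes, let go of it and handed the job in at about 13.5 s. No verdict is reported.

| Stroke | Target | Measured (arm position) |
|---|---|---|
| Half turn clockwise | 180° | 179° |
| Quarter turn back | 90° | 87° |
| Half turn clockwise again | 270° | 265° |

- **Pauses:** I held still for about 0.6 s at the end of each stroke.
- **Final angle:** after release the wrist camera put the crank at 264°, about 1° from the arm's own reading and within the 30° tolerance.
- **Released and clear:** the gripper was about 100 mm above the knob's height, with contact force under 1 N and the arm at rest.
- **Red-knobbed tap:** I never touched it, and by eye it looked unchanged in the last scene picture. I did not measure its angle.
- **Forces:** the highest wrist force I read while cranking was about 11 N. No check failed.

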